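Drop the brass tag through the twisted chute into the display wheel

ROBOT

A 6-joint arm with a two-finger parallel gripper is mounted at the origin on the work surface. World frame = base frame: x ahead of the robot, y to its left, z up, the work surface at z = 0. Lengths are in m, angles in degrees, forces in N, time in s.
With the tool pointing down it reaches from about 0.325 to 0.875 m from the base axis. Payload 4.4 kg.
Tool frame: the origin (TCP) lies at the very end of the fingers, on their centre line; the grasp point (between the pads) lies 19 mm behind it; z points along the fingers, y is the line along which they close (so a half turn about z gives the same grasp; the last joint's range is limited). The gripper opens to 85 mm and grips with 20 to 120 N. Pads are 22 mm wide; open, the fingers measure 114 mm over their backs; the gripper's body (76 mm by 85 mm) begins 54 mm behind the grasp point. The pads swing forward as they close: fully open they stand 13 mm farther back than shut.
Start: joints at [61.163, 11.837, 88.321, -0, 79.842, -8.623], TCP at [0.199, 0.54, 0.231] pointing down, gripper open.
Joint ranges: [-156.59, 156.59], [-49.26, 127.26], [12.9, 141.05], [-63.56, 243.56], [4.71, 150.69], [-161.64, 161.64]. Speed limits (degrees/s): [159.86, 159.86, 180, 180, 180, 180].

INTERFACE

Orientations are given as [roll, pitch, yaw] about the fixed x, y, z axes, in that order (R = Rz(yaw) Ry(pitch) Rx(roll)).
In Python, from rig import sense, optics, hand_in gives the robot as it stands. The module is installed in compiled form; this text tells all that it offers.
- The arm moves only by the shell command python3 -m inch 'ROWS'. ROWS is JSON, a list of rows, each an object of numbers: "jaw": the closure, from -1 (fully open) to 1 (shut); "dx", "dy", "dz": the shift along the tool's x, y, z in mm; "rx", "ry", "rz": the turn, a rotation vector about the tool's x, y, z in rad. A call has exactly 8 rows; each row is the pose to reach, as a shift and turn from the pose commanded when the call began, along the tool's axes at that moment; what a row does not reach only later rows make up. A row lasts 1/12 s, in which the tool goes at most 41.7 mm and 7.16 degrees, less where a joint would pass 70% of its speed; a pose out of reach is approached as far as the arm can. A call with a gripper value outside its range is refused whole. The fingers move at their own pace and stop on an object; the grip force is fixed at half the most. Time passes only in rows, so rows that repeat a pose let the fingers close, or fill a call up. It gives the time, the measured TCP pose, the force, the opening and the grip force at its end, in the units of the state.
- sense(): the state, without advancing time (a new reading comes with each control period).
- optics.snapshot(name): name is "side" or "top"; returns the picture (400x640x3 uint8, red, green, blue); there is no depth.
- optics.camera_model(name): a dict with "camera_matrix" (3x3 intrinsics, pixels), "position" and "rotation" of the camera in the world. Camera axes: x right, y down, z forward; pixel columns grow to the right and rows downward; lengths in m; the calibration is good to about 2 mm. A picture is of the moment at which its call begins. camera_model takes no time and is no camera call.
- hand_in(): hands the job in; it is judged then, once.
The state is a dict: "t": time; "q": joint angles; "qvel": joint speeds; "effort": joint torques, N m; "ee_pos": TCP position; "tcp_rot": TCP orientation; "wrist_force": force on the tool from outside, world axes, zero at the start; "ft_torque": the same for the moment, N m; "opening": finger opening in m; "grip_force": force on a finger pad.
Only numpy, scipy, OpenCV 4.12 (cv2) and the standard library are available. Lean on these libraries where they do the work, as an engineer would, in place of code of your own. Each camera call takes 0.05 s, during which the arm holds its last target. There are 200 camera calls.

TASK

First turn the round specimen wheel by its rim until the mark engraved on the rim faces the brass pointer. Then, without lifting it, push the round brass tag along the high cedar ledge and over the edge into the twisted wire slot, so that it slides out turned face up and comes to rest flat in the wheel's empty compartment with the mark still at the pointer. Leave the stones and the other loose things where they are.

Things in the scene. Friction and masses are not known exactly. Their poses are not given: they have to be found in the camera images.
- stand: The fixed cedar display stand that carries wheel, chute and ledge; its base plate, 18 mm thick, is 270 mm (x) by 485 mm (y). Origin on the work surface under the wheel's axis, z up, yaw within 0.2 rad of 0. In its frame the pointer lies towards +x of the wheel, chute and ledge towards +y. Gripper: below 240 mm keep out of stand x -60 to 60, y 60 to 250 mm.
- wheel (a joint): Turn of the specimen wheel about its upright axis, rad, positive anticlockwise from above; 0 = mark exactly at the pointer. Starts between -1.7 and -0.6, turns within -1.9 to 0.3 (stops) and stays where left (friction 0.12 N m, 1.3 N at the rim).
- hub (a point): On the wheel's axis, level with the rim wall's top. The wheel is a round aluminium tray 190 mm across, floor 38 mm above the work surface. From 135 degrees clockwise to 45 anticlockwise of the mark its rim is an upright wall 7 mm thick (outer radius 95, inner 88), top at 52 mm; elsewhere a 4 mm high lip. Outside, the rim is free down to the base plate (18 mm) but for pointer and chute.
- mark (a point): The engraved mark: a 3 mm wide dark groove across the rim's top and down its outside; the point is on the rim's top outer edge (radius 95 mm). At joint 0 it points along the stand's +x.
- pointer (a point): Tip of the fixed brass cone that points at the rim from the stand's +x side, 5 mm clear of the rim (100 mm from the wheel's axis, 46 mm above the work surface).
- compartment (a point): Floor point of the wheel's empty compartment, 40 mm from the axis, 90 degrees anticlockwise of the mark; turns with the wheel, axes as the stand at joint 0 (then in line with the chute). The compartment is a lane 85 mm wide between two 4 mm cedar strips, from a 24 mm high cross wall at its y = -52 mm to the lip at y = 48 mm. Behind that wall are small fixed stones, within 62 mm of the axis.
- tag: The round brass specimen tag: a flat disc 34 mm across, 8 mm thick, 45 to 80 g. Origin at its centre; z axis out of its plain back, pointing up at the start (it lies face down on the ledge). The face has engraved crossed strokes. Friction on cedar about 0.6.
- slot_mouth (a point): Middle of the ledge's front edge, on its top, 253 mm above the work surface; axes as the stand. The twisted slot begins here. The tag lies 48 to 68 mm from this edge (towards +y), up to 11 mm off the middle, and is pushed towards -y; once its centre is past the edge it tips in and slides through by itself in under a second.
- ledge_back (a point): Middle of the ledge's back edge, on its top, 118 mm (+y) from slot_mouth. The ledge is flat, 130 mm wide (x), open at the back. Two cedar rails on it, 6 mm wide and 12 mm high, funnel the tag to the slot: their inner faces are 80 mm apart at 95 mm from the front edge and 45 mm apart at 12 mm from it.
- slot_middle (a point): Centre of the twisted slot half way down its axis. The chute is a cage of polished 5 mm steel rods, about 55 mm across with its hoops, that slopes down towards -y at 55 degrees from the ledge while twisting half a turn.
- chute_end (a point): Middle of the chute's lower end, 79 mm from the wheel's axis towards the stand's +y, 58 mm above the work surface; its lowest rods clear the wheel's low lip by 3 mm.
- jasper: Bystander: red jasper pebble, 38 mm across, 21 mm high, on the stand's base plate; origin under its centre.
- hematite: Bystander: dark hematite kidney, about 50 mm across, 28 mm high, on the base plate; origin under its centre.
- opal: Bystander: fire opal, 28 mm across, 16 mm high, on the base plate; origin under its centre.
- jar: Bystander: small closed jar, 44 mm across, 60 mm high, on the base plate; origin under its centre.
- lens: Bystander: bakelite hand lens lying on the table, 56 mm across with a 75 mm handle towards its -x; origin under the lens.
- brush: Bystander: brush lying on the table; origin under its middle.
- tray: Bystander: empty cedar tray on the table, 80 by 100 by 25 mm; origin under its centre.
Mind the look-alikes: they are no part of the job. Several things have the shape of the tag; the one meant has the colours described above.

How it is judged (in metres and radians):
On the way, in this order (a step that is already met when the one before it is completed fails the run):
1. the mark on the wheel's rim faces the pointer, with the tag still on the ledge (value of joint wheel between -0.07 and 0.07 rad and z of tag in the frame of slot_mouth above 0 m), for 0.3 s.
2. the tag passes through the twisted slot (distance between tag and slot_middle below 0.035 m), for 0.02 s.
At the end, for the whole second after the job is handed in: The wheel's mark is within 0.07 rad (about 6.5 mm at the rim) of the pointer, and the tag is at rest, flat (within 0.15 rad) and face up (its z axis down), on the floor of the empty compartment (value of joint wheel between -0.07 and 0.07 rad and angle between tag's own z axis and vertical above 2.99 rad and x of tag in the frame of compartment between -0.035 and 0.035 m and y of tag in the frame of compartment between -0.045 and 0.042 m and z of tag in the frame of compartment below 0.008 m and linear speed of tag below 0.02 m/s and velocity of joint wheel between -0.05 and 0.05 rad/s); the robot touches nothing.
It fails at once if the tag is lifted more than 25 mm off the ledge (z of tag in the frame of slot_mouth above 0.029 m).
It fails at once if a bystander is moved by more than 30 mm (distance of any of jasper, hematite, opal, jar, lens, brush, tray from where it was at the start of the episode above 0.03 m).
It also fails if it takes over 64 s, if anything falls off the work surface, if the arm or the gripper's body presses on something with over 40 N, if the wrist force passes 120 N, or if a joint passes its speed limit or range.

## Working session

There is one attempt and no reset: what is moved stays moved. The work goes in short steps, Python scripts to look and compute and a shell command to move; the robot and the scene stay as the last step left them, time stands still between calls to the robot, and variables do not carry over. Pictures are saved under pics/ and viewed, at most 10 in all, crops included, and the job is handed in when it is done.

```bash
mkdir -p pics; python3 - <<'E'
from rig import sense,optics
import cv2,numpy as np
np.set_printoptions(suppress=True,precision=4)
for n in("side","top"):
    cv2.imwrite(f"pics/{n}0.png",cv2.cvtColor(optics.snapshot(n),cv2.COLOR_RGB2BGR))
    m=optics.camera_model(n);print(n,m)
print(sense())
E
```

```text
side {'camera_matrix': array([[422.757 ,   0.    , 319.2129],
       [  0.    , 422.757 , 196.6216],
       [  0.    ,   0.    ,   1.    ]]), 'position': array([0.4338, 0.96  , 0.8231]), 'rotation': array([-124.1842,    0.1061, -173.7795])}
top {'camera_matrix': array([[368.9145,   0.    , 318.317 ],
       [  0.    , 368.9145, 201.1009],
       [  0.    ,   0.    ,   1.    ]]), 'position': array([ 0.4049, -0.0336,  1.3835]), 'rotation': array([-174.5035,   -0.0929,  -89.9935])}
{'t': 0.1, 'q': array([61.1624, 11.8808, 88.3973, -0.0005, 79.8431, -8.6232]), 'qvel': array([-0.0367, -0.0112, -0.2383,  0.0936,  0.0688,  0.0354]), 'effort': array([  0.0003, -38.4095, -29.2548,  -0.0003,   0.0049,   0.    ]), 'ee_pos': array([0.1984, 0.539 , 0.2302]), 'tcp_rot': array([-179.8802,   -0.0177,  159.7857]), 'wrist_force': array([ 0.1353, -0.493 , -0.7719]), 'ft_torque': array([-0.0436,  0.0031, -0.031 ]), 'grip_force': 0.0, 'opening': 0.08550953713063399}
```

View pics/side0.png

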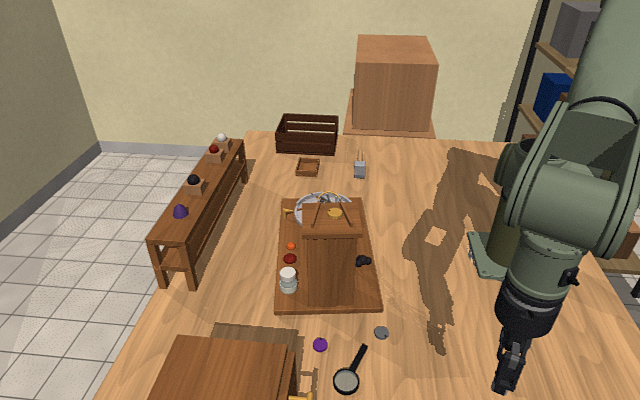

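View pics/top0.png

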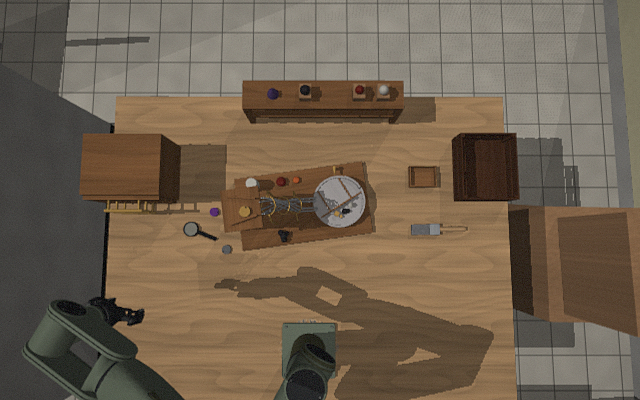

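The side view shows the stand from behind, with the ledge and brass tag near (335,212) and the wheel beyond it. The top view shows the wheel at about (340,202), the pointer at about (337,170) and the tag at about (245,211). I'll enlarge both.

```bash
python3 - <<'E'
import cv2
a=cv2.imread("pics/top0.png")[150:260,215:385];cv2.imwrite("pics/topc.png",cv2.resize(a,None,fx=4.7,fy=4.7,interpolation=cv2.INTER_CUBIC))
a=cv2.imread("pics/side0.png")[185:315,265:395];cv2.imwrite("pics/sidec.png",cv2.resize(a,None,fx=4.6,fy=4.6,interpolation=cv2.INTER_CUBIC))
E
```

```text
(no output)
```

View pics/topc.png

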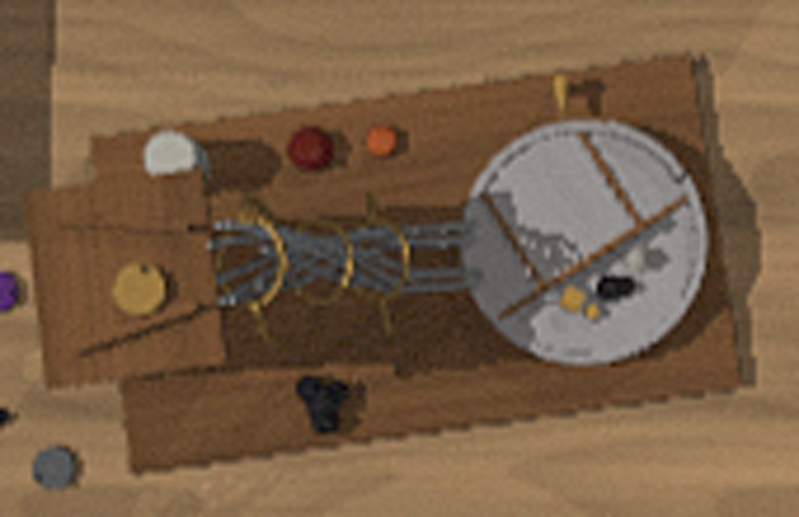

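View pics/sidec.png

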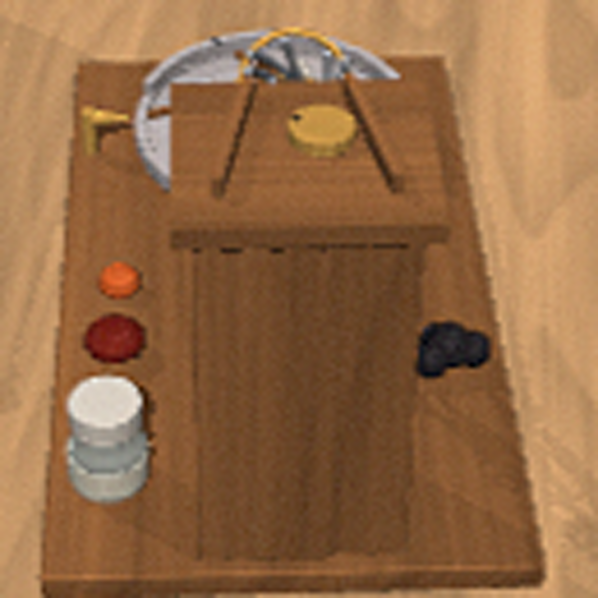

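The top crop shows the wheel centre at about (585,242), the mark tick at about (680,178) and the pointer at about (560,95). Lane, cross wall and tick agree on a joint value near -1.15. The brass tag is at about (140,289), with look-alikes on the table. The side crop shows the tag between the rails. Next I'll measure.

```bash
cat > h.py <<'E'
from rig import sense,optics
import cv2,numpy as np
from scipy.spatial.transform import Rotation as R
from scipy.optimize import least_squares
np.set_printoptions(suppress=True,precision=4)
def ray(n,uv,z):
    m=optics.camera_model(n);uv=np.atleast_2d(np.array(uv,float))
    d=np.c_[uv,np.ones(len(uv))]@np.linalg.inv(m["camera_matrix"]).T@R.from_euler("xyz",m["rotation"],degrees=True).as_matrix().T
    p=np.array(m["position"]);return (p+d*((z-p[2])/d[:,2])[:,None])[:,:2]
def pix(n,P):
    m=optics.camera_model(n);c=(np.atleast_2d(P)-m["position"])@R.from_euler("xyz",m["rotation"],degrees=True).as_matrix()
    c=c@m["camera_matrix"].T;return c[:,:2]/c[:,2:]
def bigblob(mask):
    c,_=cv2.findContours(mask.astype(np.uint8),cv2.RETR_EXTERNAL,cv2.CHAIN_APPROX_NONE);return max(c,key=cv2.contourArea)
def hsv(bgr): return cv2.cvtColor(bgr,cv2.COLOR_BGR2HSV).astype(int)
def circ(P,r): # robust fit of centre, known radius
    return least_squares(lambda c:np.hypot(*(P-c).T)-r,P.mean(0),loss="soft_l1",f_scale=.002)
E
python3 - <<'E'
from h import *
t=cv2.imread("pics/top0.png");s=cv2.imread("pics/side0.png");H=hsv(t)
# wheel
m=(H[...,1]<60)&(H[...,2]>90);m[:, :320]=0;m[:150]=0;m[260:]=0;m[:,375:]=0
c=bigblob(m)[:,0]+0.0; P=ray("top",c,.050)
f=circ(P,.095);res=np.hypot(*(P-f.x).T)-.095
P2=P[abs(res)<.004];f=circ(P2,.095);print("wheel",f.x,len(P),len(P2),np.std(np.hypot(*(P2-f.x).T)-.095))
W=f.x
crop=lambda q:np.array(q,float)/4.7+[215,150]-.39
cs=lambda q:np.array(q,float)/4.6+[265,185]-.39
# brass
for n,im,(x0,x1,y0,y1) in(("top",t,(232,262,200,222)),("side",s,(320,350,203,225)),):
    h=hsv(im);m=(h[...,0]>17)&(h[...,0]<32)&(h[...,1]>120)&(h[...,2]>(120))
    k=np.zeros_like(m);k[y0:y1,x0:x1]=1;b=bigblob(m&k);print(n,"tag area",cv2.contourArea(b));(u,v)=cv2.minEnclosingCircle(b)[0];print((u,v),ray(n,[u,v],.261 if n=="top" else .258))
print("ptr tip top",ray("top",crop([562,110]),.046),"side",ray("side",cs([133,120]),.046))
print("mark",ray("top",crop([681,179]),.052), "crosswall ends",ray("top",crop([[686,199],[502,316]]),.060))
print("strips",ray("top",crop([[585,135],[640,222],[485,195],[545,287]]),.05))
print("ledge side cam BL BR FL FR",ray("side",cs([[172,230],[448,228],[171,84],[425,84]]),.253))
print("ledge top BL BR FR..",ray("top",crop([[25,192],[45,387],[203,172],[225,367]]),.253))
print("plate side",ray("side",cs([[44,580],[543,572],[78,60],[443,57]]),.018))
print("plate top",ray("top",crop([[130,472],[740,386],[692,57]]),.018))
E
```

```text
wheel [ 0.5355 -0.1093] 329 98 0.001468176978403483
top tag area 73.5
(244.15672302246094, 211.06716918945312) [[0.4823 0.1906]]
side tag area 104.0
(334.5, 212.0) [[0.484  0.1909]]
ptr tip top [[ 0.6371 -0.094 ]] side [[ 0.6305 -0.091 ]]
mark [[ 0.582  -0.1856]] crosswall ends [[ 0.5655 -0.1884]
 [ 0.4754 -0.0469]]
strips [[ 0.6168 -0.1116]
 [ 0.5488 -0.1538]
 [ 0.5698 -0.0339]
 [ 0.4983 -0.0801]]
ledge side cam BL BR FL FR [[0.5466 0.2721]
 [0.4202 0.2572]
 [0.5637 0.1561]
 [0.4348 0.1424]]
ledge top BL BR FR.. [[0.5465 0.2682]
 [0.4189 0.252 ]
 [0.5598 0.1516]
 [0.4319 0.1353]]
plate side [[ 0.619   0.2831]
 [ 0.3574  0.2496]
 [ 0.6896 -0.1985]
 [ 0.4232 -0.2308]]
plate top [[ 0.3557  0.2433]
 [ 0.4227 -0.2341]
 [ 0.6849 -0.1993]]
```

```bash
cat >> h.py <<'E'
def to(x,y,z,yaw):
    s=sense();M=R.from_euler("xyz",s["tcp_rot"],degrees=True)
    d=M.inv().apply(np.array([x,y,z])-s["ee_pos"])*1000
    r=(M.inv()*R.from_euler("xyz",[180,0,yaw],degrees=True)).as_rotvec()
    print("d mm",d.round(1),"rot",r.round(3),"t",round(s["t"],2),"pos",s["ee_pos"],"rot",s["tcp_rot"],"F",s["wrist_force"],"op",s["opening"])
E
python3 -c "
from h import *
to(.199,.54,.40,160);to(.4762,-.1781,.40,140)"
python3 -m inch '[{"jaw":0.48,"dz":-40},{"jaw":0.48,"dz":-80},{"jaw":0.48,"dz":-120},{"jaw":0.48,"dz":-160},{"jaw":0.48,"dz":-170},{"jaw":0.48,"dz":-170},{"jaw":0.48,"dz":-170},{"jaw":0.48,"dz":-170}]'
python3 -c "
from h import *
to(.4762,-.1781,.40,140)"
```

```text
d mm [  -0.2    0.8 -169.8] rot [-0.002 -0.    -0.004] t 0.1 pos [0.1984 0.539  0.2302] rot [-179.8802   -0.0177  159.7857] F [ 0.1353 -0.493  -0.7719] op 0.08550953713063399
d mm [-508.4 -577.2 -168.7] rot [-0.002  0.     0.345] t 0.1 pos [0.1984 0.539  0.2302] rot [-179.8802   -0.0177  159.7857] F [ 0.1353 -0.493  -0.7719] op 0.08550953713063399
d mm [-508.4 -577.2 -168.7] rot [-0.002  0.     0.345] t 0.1 pos [0.1984 0.539  0.2302] rot [-179.8802   -0.0177  159.7857] F [ 0.1353 -0.493  -0.7719] op 0.08550953713063399$[0]: bad value
```

```bash
python3 -m inch '[{"jaw":0.48,"dx":0,"dy":0,"dz":-40,"rx":0,"ry":0,"rz":0},{"jaw":0.48,"dx":0,"dy":0,"dz":-80,"rx":0,"ry":0,"rz":0},{"jaw":0.48,"dx":0,"dy":0,"dz":-120,"rx":0,"ry":0,"rz":0},{"jaw":0.48,"dx":0,"dy":0,"dz":-160,"rx":0,"ry":0,"rz":0},{"jaw":0.48,"dx":0,"dy":0,"dz":-170,"rx":0,"ry":0,"rz":0},{"jaw":0.48,"dx":0,"dy":0,"dz":-170,"rx":0,"ry":0,"rz":0},{"jaw":0.48,"dx":0,"dy":0,"dz":-170,"rx":0,"ry":0,"rz":0},{"jaw":0.48,"dx":0,"dy":0,"dz":-170,"rx":0,"ry":0,"rz":0}]'
python3 -c "
from h import *
to(.4762,-.1781,.40,140)"
```

```text
t: 0.77
ee_pos: [0.1982, 0.5387, 0.3982]
tcp_rot: [-179.7, -0.0, 159.8]
wrist_force: [-0.6, -0.4, -0.5]
opening: 0.0223
grip_force: 0.0
d mm [-508.6 -576.6    0.7] rot [-0.005  0.     0.345] t 0.77 pos [0.1982 0.5387 0.3982] rot [-179.7058   -0.0443  159.7842] F [-0.5948 -0.3918 -0.4823] op 0.022293950695190128
```

```bash
python3 -m inch '[{"jaw":0.48,"dx":-26,"dy":-30,"dz":0,"rx":0,"ry":0,"rz":0},{"jaw":0.48,"dx":-53,"dy":-60,"dz":0,"rx":0,"ry":0,"rz":0},{"jaw":0.48,"dx":-79,"dy":-90,"dz":0,"rx":0,"ry":0,"rz":0},{"jaw":0.48,"dx":-106,"dy":-120,"dz":0,"rx":0,"ry":0,"rz":0},{"jaw":0.48,"dx":-132,"dy":-150,"dz":0,"rx":0,"ry":0,"rz":0},{"jaw":0.48,"dx":-159,"dy":-180,"dz":0,"rx":0,"ry":0,"rz":0},{"jaw":0.48,"dx":-185,"dy":-210,"dz":0,"rx":0,"ry":0,"rz":0},{"jaw":0.48,"dx":-211,"dy":-240,"dz":0,"rx":0,"ry":0,"rz":0}]'
python3 -m inch '[{"jaw":0.48,"dx":-26,"dy":-30,"dz":0,"rx":0,"ry":0,"rz":0},{"jaw":0.48,"dx":-53,"dy":-60,"dz":0,"rx":0,"ry":0,"rz":0},{"jaw":0.48,"dx":-79,"dy":-90,"dz":0,"rx":0,"ry":0,"rz":0},{"jaw":0.48,"dx":-106,"dy":-120,"dz":0,"rx":0,"ry":0,"rz":0},{"jaw":0.48,"dx":-132,"dy":-150,"dz":0,"rx":0,"ry":0,"rz":0},{"jaw":0.48,"dx":-159,"dy":-180,"dz":0,"rx":0,"ry":0,"rz":0},{"jaw":0.48,"dx":-185,"dy":-210,"dz":0,"rx":0,"ry":0,"rz":0},{"jaw":0.48,"dx":-211,"dy":-240,"dz":0,"rx":0,"ry":0,"rz":0}]'
python3 -c "
from h import *
to(.4762,-.1781,.20,140)"
```

```text
t: 1.43
ee_pos: [0.3129, 0.2393, 0.3981]
tcp_rot: [-179.8, -0.2, 159.8]
wrist_force: [0.5, 0.1, 0.9]
opening: 0.0216
grip_force: 0.0
t: 2.1
ee_pos: [0.428, -0.0584, 0.3981]
tcp_rot: [180.0, -0.3, 159.7]
wrist_force: [0.5, 0.5, -0.7]
opening: 0.0227
grip_force: 0.0
d mm [-87.7 -95.6 197.6] rot [-0.001 -0.005  0.345] t 2.1 pos [ 0.428  -0.0584  0.3981] rot [179.9917  -0.3163 159.7485] F [ 0.4692  0.493  -0.7371] op 0.022664496296558968
```

```bash
python3 -m inch '[{"jaw":0.48,"dx":-26,"dy":-28,"dz":0,"rx":0,"ry":0,"rz":0.11},{"jaw":0.48,"dx":-52,"dy":-56,"dz":0,"rx":0,"ry":0,"rz":0.22},{"jaw":0.48,"dx":-78,"dy":-84,"dz":0,"rx":0,"ry":0,"rz":0.33},{"jaw":0.48,"dx":-86,"dy":-93,"dz":20,"rx":0,"ry":0,"rz":0.345},{"jaw":0.48,"dx":-86,"dy":-93,"dz":60,"rx":0,"ry":0,"rz":0.345},{"jaw":0.48,"dx":-86,"dy":-93,"dz":100,"rx":0,"ry":0,"rz":0.345},{"jaw":0.48,"dx":-86,"dy":-93,"dz":140,"rx":0,"ry":0,"rz":0.345},{"jaw":0.48,"dx":-86,"dy":-93,"dz":180,"rx":0,"ry":0,"rz":0.345}]'
python3 -m inch '[{"jaw":0.48,"dx":0,"dy":0,"dz":30,"rx":0,"ry":0,"rz":0},{"jaw":0.48,"dx":0,"dy":0,"dz":60,"rx":0,"ry":0,"rz":0},{"jaw":0.48,"dx":0,"dy":0,"dz":90,"rx":0,"ry":0,"rz":0},{"jaw":0.48,"dx":0,"dy":0,"dz":120,"rx":0,"ry":0,"rz":0},{"jaw":0.48,"dx":0,"dy":0,"dz":130,"rx":0,"ry":0,"rz":0},{"jaw":0.48,"dx":0,"dy":0,"dz":135,"rx":0,"ry":0,"rz":0},{"jaw":0.48,"dx":0,"dy":0,"dz":135,"rx":0,"ry":0,"rz":0},{"jaw":0.48,"dx":0,"dy":0,"dz":135,"rx":0,"ry":0,"rz":0}]'
python3 - <<'E'
from h import *
to(.4762,-.1781,.042,140)
for n,(x0,x1,y0,y1) in(("top",(300,400,155,255)),("side",(280,390,165,265))):
    im=cv2.cvtColor(optics.snapshot(n),cv2.COLOR_RGB2BGR)[y0:y1,x0:x1];cv2.imwrite(f"pics/{n}1.png",im)
a=cv2.imread("pics/top1.png");b=cv2.imread("pics/side1.png")
cv2.imwrite("pics/pre.png",np.hstack([cv2.resize(a,(400,400),interpolation=3),cv2.resize(b,(400,400))]))
E
```

```text
t: 2.77
ee_pos: [0.4752, -0.1727, 0.2163]
tcp_rot: [-179.9, -0.3, 140.0]
wrist_force: [-0.1, 0.2, -0.6]
opening: 0.022
grip_force: 0.0
t: 3.43
ee_pos: [0.478, -0.1739, 0.087]
tcp_rot: [180.0, 0.1, 140.0]
wrist_force: [0.3, 0.4, 0.7]
opening: 0.022
grip_force: 0.0
d mm [-1.3 -4.3 45. ] rot [0.    0.001 0.   ] t 3.43 pos [ 0.478  -0.1739  0.087 ] rot [179.9881   0.0626 140.0221] F [0.3143 0.373  0.6675] op 0.021992499871123172
```

View pics/pre.png

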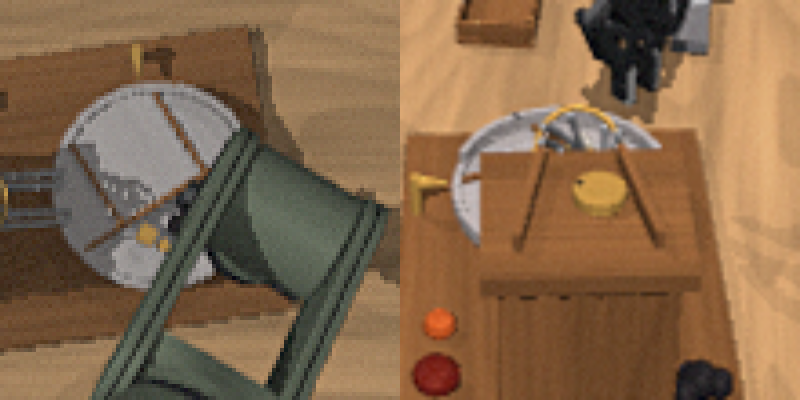

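The pictures show the gripper above the rim on the robot's side, which fits the plan. The wheel is unmoved, and the fingertips at about (625,95) sit over the rim's near edge. I'll descend carefully.

```bash
python3 -m inch '[{"jaw":0.48,"dx":-1,"dy":-4,"dz":10,"rx":0,"ry":0,"rz":0},{"jaw":0.48,"dx":-1,"dy":-4,"dz":20,"rx":0,"ry":0,"rz":0},{"jaw":0.48,"dx":-1,"dy":-4,"dz":27,"rx":0,"ry":0,"rz":0},{"jaw":0.48,"dx":-1,"dy":-4,"dz":33,"rx":0,"ry":0,"rz":0},{"jaw":0.48,"dx":-1,"dy":-4,"dz":37,"rx":0,"ry":0,"rz":0},{"jaw":0.48,"dx":-1,"dy":-4,"dz":41,"rx":0,"ry":0,"rz":0},{"jaw":0.48,"dx":-1,"dy":-4,"dz":45,"rx":0,"ry":0,"rz":0},{"jaw":0.48,"dx":-1,"dy":-4,"dz":45,"rx":0,"ry":0,"rz":0}]'
python3 -c "
from h import *
to(.4762,-.1781,.042,140)"
```

```text
t: 4.2
ee_pos: [0.475, -0.177, 0.0403]
tcp_rot: [-180.0, -0.1, 140.0]
wrist_force: [0.2, 0.6, -0.4]
opening: 0.0219
grip_force: 0.0
d mm [-1.6 -0.1 -1.7] rot [-0.    -0.002  0.   ] t 4.2 pos [ 0.475  -0.177   0.0403] rot [-179.9834   -0.0928  140.0236] F [ 0.2486  0.6115 -0.4471] op 0.021896402147907935
```

```bash
python3 -m inch '[{"jaw":0.55,"dx":0,"dy":0,"dz":-1,"rx":0,"ry":0,"rz":0},{"jaw":0.6,"dx":0,"dy":0,"dz":-1,"rx":0,"ry":0,"rz":0},{"jaw":0.65,"dx":0,"dy":0,"dz":-1,"rx":0,"ry":0,"rz":0},{"jaw":0.7,"dx":0,"dy":0,"dz":-1,"rx":0,"ry":0,"rz":0},{"jaw":0.74,"dx":0,"dy":0,"dz":-1,"rx":0,"ry":0,"rz":0},{"jaw":0.76,"dx":0,"dy":0,"dz":-1,"rx":0,"ry":0,"rz":0},{"jaw":0.76,"dx":0,"dy":0,"dz":-1,"rx":0,"ry":0,"rz":0},{"jaw":0.76,"dx":0,"dy":0,"dz":-1,"rx":0,"ry":0,"rz":0}]'
```

```text
t: 4.87
ee_pos: [0.4756, -0.1773, 0.0423]
tcp_rot: [180.0, 0.0, 140.0]
wrist_force: [-0.7, 0.1, 0.1]
opening: 0.0103
grip_force: 0.0
```

```bash
python3 -m inch '[{"jaw":1,"dx":0,"dy":0,"dz":0,"rx":0,"ry":0,"rz":0},{"jaw":1,"dx":0,"dy":0,"dz":0,"rx":0,"ry":0,"rz":0},{"jaw":1,"dx":0,"dy":0,"dz":0,"rx":0,"ry":0,"rz":0},{"jaw":1,"dx":0,"dy":0,"dz":0,"rx":0,"ry":0,"rz":0},{"jaw":1,"dx":0,"dy":0,"dz":0,"rx":0,"ry":0,"rz":0},{"jaw":1,"dx":0,"dy":0,"dz":0,"rx":0,"ry":0,"rz":0},{"jaw":1,"dx":0,"dy":0,"dz":0,"rx":0,"ry":0,"rz":0},{"jaw":1,"dx":0,"dy":0,"dz":0,"rx":0,"ry":0,"rz":0}]'
python3 -m inch '[{"jaw":1,"dx":-7.3,"dy":0.3,"dz":0,"rx":0,"ry":0,"rz":-0.08},{"jaw":1,"dx":-14.6,"dy":1.2,"dz":0,"rx":0,"ry":0,"rz":-0.16},{"jaw":1,"dx":-21.7,"dy":2.6,"dz":0,"rx":0,"ry":0,"rz":-0.24},{"jaw":1,"dx":-28.8,"dy":4.6,"dz":0,"rx":0,"ry":0,"rz":-0.32},{"jaw":1,"dx":-35.6,"dy":7.2,"dz":0,"rx":0,"ry":0,"rz":-0.40},{"jaw":1,"dx":-42.3,"dy":10.3,"dz":0,"rx":0,"ry":0,"rz":-0.48},{"jaw":1,"dx":-48.6,"dy":14,"dz":0,"rx":0,"ry":0,"rz":-0.56},{"jaw":1,"dx":-48.6,"dy":14,"dz":0,"rx":0,"ry":0,"rz":-0.56}]'
```

```text
t: 5.53
ee_pos: [0.4761, -0.178, 0.0425]
tcp_rot: [-180.0, 0.1, 140.0]
wrist_force: [2.1, -4.9, -2.1]
opening: 0.0049
grip_force: 59.1
t: 6.2
ee_pos: [0.5231, -0.2, 0.0425]
tcp_rot: [-179.8, 0.1, 172.3]
wrist_force: [1.0, -8.1, -2.8]
opening: 0.0049
grip_force: 59.8
```

```bash
python3 -m inch '[{"jaw":1,"dx":-7.3,"dy":0.3,"dz":0,"rx":0,"ry":0,"rz":-0.08},{"jaw":1,"dx":-14.6,"dy":1.2,"dz":0,"rx":0,"ry":0,"rz":-0.16},{"jaw":1,"dx":-21.7,"dy":2.6,"dz":0,"rx":0,"ry":0,"rz":-0.24},{"jaw":1,"dx":-28.8,"dy":4.6,"dz":0,"rx":0,"ry":0,"rz":-0.32},{"jaw":1,"dx":-35.6,"dy":7.2,"dz":0,"rx":0,"ry":0,"rz":-0.40},{"jaw":1,"dx":-42.3,"dy":10.3,"dz":0,"rx":0,"ry":0,"rz":-0.48},{"jaw":1,"dx":-48.6,"dy":14,"dz":0,"rx":0,"ry":0,"rz":-0.56},{"jaw":1,"dx":-48.6,"dy":14,"dz":0,"rx":0,"ry":0,"rz":-0.56}]'
python3 - <<'E'
from h import *
for n,(x0,x1,y0,y1) in(("top",(300,400,155,255)),("side",(280,390,165,265))):
    im=cv2.cvtColor(optics.snapshot(n),cv2.COLOR_RGB2BGR)[y0:y1,x0:x1];cv2.imwrite(f"pics/{n}2.png",im)
a=cv2.imread("pics/top2.png");b=cv2.imread("pics/side2.png")
cv2.imwrite("pics/mid.png",np.hstack([cv2.resize(a,(400,400),interpolation=3),cv2.resize(b,(400,400))]))
E
```

```text
t: 6.87
ee_pos: [0.5741, -0.1931, 0.0425]
tcp_rot: [-179.6, 0.1, -155.5]
wrist_force: [4.2, -9.6, -3.6]
opening: 0.0048
grip_force: 59.3
```

View pics/mid.png

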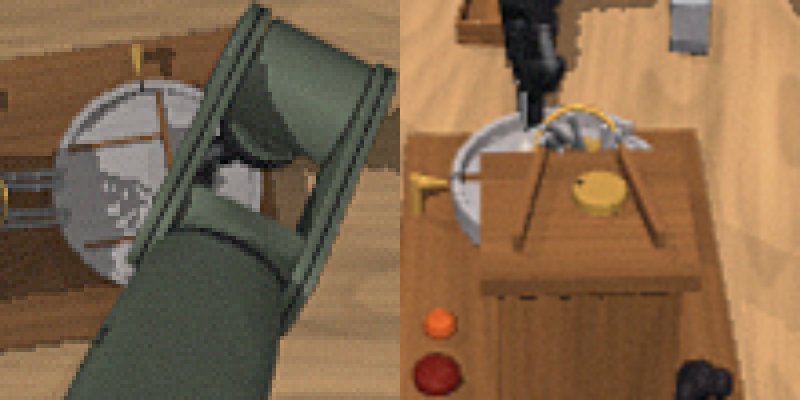

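The mark groove now sits almost below the pointer, at about (142,88) with the pointer tip at about (139,76). The lane lines up with the chute. I'll measure the remainder numerically while still gripping.

```bash
python3 - <<'E'
from h import *
ims=[optics.snapshot("top").astype(float) for _ in range(4)]
t=cv2.cvtColor(np.mean(ims,0).astype(np.uint8),cv2.COLOR_RGB2BGR);cv2.imwrite("pics/top3.png",t)
s=cv2.cvtColor(np.mean([optics.snapshot("side").astype(float) for _ in range(4)],0).astype(np.uint8),cv2.COLOR_RGB2BGR);cv2.imwrite("pics/side3.png",s)
a=cv2.resize(t[160:215,310:365],(550,550),interpolation=cv2.INTER_CUBIC)
c=np.array([.535,-.108]);y=np.radians(7.8)
print("predicted px: ptr",pix("top",[*(c+.1*np.array([np.cos(y),np.sin(y)])),.046]),"mark",pix("top",[*(c+.095*np.array([np.cos(y),np.sin(y)])),.052]),"hub",pix("top",[*c,.052]))
cv2.imwrite("pics/top3c.png",a)
H=hsv(t)
def line(n,m,z,name):
    v,u=np.nonzero(m);P=ray(n,np.c_[u,v],z);vx,vy,x0,y0=cv2.fitLine(P.astype(np.float32),cv2.DIST_HUBER,0,.002,.001).ravel();print(name,len(P),np.degrees(np.arctan2(vy,vx)),(x0,y0))
k=np.zeros(t.shape[:2],bool);k[186:199,318:337]=1
br=(H[...,1]>75)
line("top",br&k,.045,"strip (expect yaw+90)")
k[:]=0;k[182:198,338:346]=1;line("top",br&k,.06,"cross wall (yaw)")
E
```

```text
predicted px: ptr [[334.3166 173.833 ]] mark [[334.5815 174.8957]] hub [[338.2428 200.5523]]
strip (expect yaw+90) 21 -81.959854 (np.float32(0.5740673), np.float32(-0.07004534))
cross wall (yaw) 29 8.755468 (np.float32(0.58059096), np.float32(-0.11631102))
```

View pics/top3c.png

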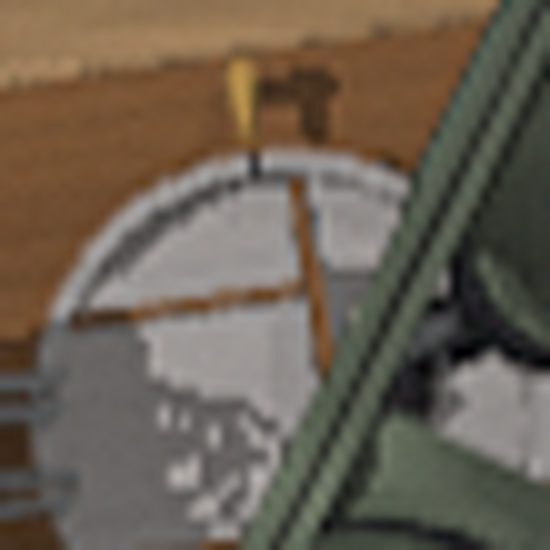

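The mark's outer edge is at about (252,153), the pointer tip at about (247,145), and the mark lies within about 1 mm of the pointer–hub line. The strip and cross-wall angles agree to about 1 degree. Releasing and lifting.

```bash
python3 -m inch '[{"jaw":0.76,"dx":0,"dy":0,"dz":0,"rx":0,"ry":0,"rz":0},{"jaw":0.6,"dx":0,"dy":0,"dz":0,"rx":0,"ry":0,"rz":0},{"jaw":0.5,"dx":0,"dy":0,"dz":0,"rx":0,"ry":0,"rz":0},{"jaw":0.48,"dx":0,"dy":0,"dz":0,"rx":0,"ry":0,"rz":0},{"jaw":0.48,"dx":0,"dy":0,"dz":-5,"rx":0,"ry":0,"rz":0},{"jaw":0.48,"dx":0,"dy":0,"dz":-20,"rx":0,"ry":0,"rz":0},{"jaw":0.48,"dx":0,"dy":0,"dz":-50,"rx":0,"ry":0,"rz":0},{"jaw":0.48,"dx":0,"dy":0,"dz":-90,"rx":0,"ry":0,"rz":0}]'
python3 -m inch '[{"jaw":1,"dx":0,"dy":0,"dz":-40,"rx":0,"ry":0,"rz":0},{"jaw":1,"dx":0,"dy":0,"dz":-80,"rx":0,"ry":0,"rz":0},{"jaw":1,"dx":0,"dy":0,"dz":-120,"rx":0,"ry":0,"rz":0},{"jaw":1,"dx":0,"dy":0,"dz":-160,"rx":0,"ry":0,"rz":0},{"jaw":1,"dx":0,"dy":0,"dz":-200,"rx":0,"ry":0,"rz":0},{"jaw":1,"dx":0,"dy":0,"dz":-240,"rx":0,"ry":0,"rz":0},{"jaw":1,"dx":0,"dy":0,"dz":-260,"rx":0,"ry":0,"rz":0},{"jaw":1,"dx":0,"dy":0,"dz":-260,"rx":0,"ry":0,"rz":0}]'
python3 -c "
from h import *
to(.4762,.2405,.40,-172.2)"
```

```text
t: 8.03
ee_pos: [0.5686, -0.1887, 0.1295]
tcp_rot: [179.6, -0.3, -155.8]
wrist_force: [0.9, -0.8, -0.0]
opening: 0.0218
grip_force: 0.0
t: 8.7
ee_pos: [0.5737, -0.1911, 0.4007]
tcp_rot: [-179.4, 0.5, -155.8]
wrist_force: [0.7, 0.8, 0.3]
opening: -0.0002
grip_force: 0.0
d mm [-88.3 433.5  -2.9] rot [-0.009  0.01   0.287] t 8.7 pos [ 0.5737 -0.1911  0.4007] rot [-179.4295    0.4871 -155.7642] F [0.718  0.7739 0.3037] op -0.00016570289540878091
```

```bash
python3 -m inch '[{"jaw":1,"dx":-8,"dy":39,"dz":0,"rx":0,"ry":0,"rz":0.04},{"jaw":1,"dx":-16,"dy":78,"dz":0,"rx":0,"ry":0,"rz":0.08},{"jaw":1,"dx":-24,"dy":117,"dz":0,"rx":0,"ry":0,"rz":0.12},{"jaw":1,"dx":-32,"dy":156,"dz":0,"rx":0,"ry":0,"rz":0.16},{"jaw":1,"dx":-40,"dy":195,"dz":0,"rx":0,"ry":0,"rz":0.2},{"jaw":1,"dx":-48,"dy":234,"dz":0,"rx":0,"ry":0,"rz":0.24},{"jaw":1,"dx":-56,"dy":273,"dz":0,"rx":0,"ry":0,"rz":0.28},{"jaw":1,"dx":-64,"dy":312,"dz":0,"rx":0,"ry":0,"rz":0.287}]'
python3 -m inch '[{"jaw":1,"dx":0,"dy":0,"dz":0,"rx":0,"ry":0,"rz":0},{"jaw":1,"dx":0,"dy":0,"dz":0,"rx":0,"ry":0,"rz":0},{"jaw":1,"dx":0,"dy":0,"dz":0,"rx":0,"ry":0,"rz":0},{"jaw":1,"dx":0,"dy":0,"dz":0,"rx":0,"ry":0,"rz":0},{"jaw":1,"dx":0,"dy":0,"dz":0,"rx":0,"ry":0,"rz":0},{"jaw":1,"dx":0,"dy":0,"dz":0,"rx":0,"ry":0,"rz":0},{"jaw":1,"dx":0,"dy":0,"dz":0,"rx":0,"ry":0,"rz":0},{"jaw":1,"dx":0,"dy":0,"dz":0,"rx":0,"ry":0,"rz":0}]'
python3 - <<'E'
from h import *
to(.4762,.2405,.40,-172.2)
# wheel joint re-measure: mark and strip from both
t=cv2.cvtColor(optics.snapshot("top"),cv2.COLOR_RGB2BGR);cv2.imwrite("pics/top4.png",t);H=hsv(t)
c=np.array([.535,-.108])
m=(H[...,2]<80);k=np.zeros_like(m);k[174:180,328:342]=1;v,u=np.nonzero(m&k);print("dark",list(zip(u,v)))
k[:]=0;k[186:199,318:337]=1;v,u=np.nonzero((H[...,1]>75)&k);P=ray("top",np.c_[u,v],.045)
l=cv2.fitLine(P.astype(np.float32),cv2.DIST_HUBER,0,.002,.001).ravel();print("strip",np.degrees(np.arctan2(l[1],l[0])),len(P))
E
```

```text
t: 9.37
ee_pos: [0.5006, 0.1221, 0.3912]
tcp_rot: [180.0, -0.1, -172.3]
wrist_force: [-0.2, -0.2, 0.5]
opening: -0.0003
grip_force: 0.0
t: 10.03
ee_pos: [0.5027, 0.1194, 0.3922]
tcp_rot: [180.0, -0.0, -172.3]
wrist_force: [0.3, -0.4, -0.1]
opening: -0.0001
grip_force: 0.0
d mm [ 10.1 123.5  -7.8] rot [ 0.    -0.    -0.002] t 10.03 pos [0.5027 0.1194 0.3922] rot [ 179.9983   -0.0104 -172.3343] F [ 0.3451 -0.4437 -0.0853] op -0.0001448053323336667
dark [(np.int64(335), np.int64(175)), (np.int64(335), np.int64(176)), (np.int64(335), np.int64(177)), (np.int64(333), np.int64(178)), (np.int64(330), np.int64(179))]
strip -82.34472 22
```

```bash
python3 -m inch '[{"jaw":1,"dx":3,"dy":35,"dz":0,"rx":0,"ry":0,"rz":0},{"jaw":1,"dx":6,"dy":70,"dz":0,"rx":0,"ry":0,"rz":0},{"jaw":1,"dx":9,"dy":100,"dz":0,"rx":0,"ry":0,"rz":0},{"jaw":1,"dx":10,"dy":123.5,"dz":10,"rx":0,"ry":0,"rz":0},{"jaw":1,"dx":10,"dy":123.5,"dz":40,"rx":0,"ry":0,"rz":0},{"jaw":1,"dx":10,"dy":123.5,"dz":75,"rx":0,"ry":0,"rz":0},{"jaw":1,"dx":10,"dy":123.5,"dz":105,"rx":0,"ry":0,"rz":0},{"jaw":1,"dx":10,"dy":123.5,"dz":115,"rx":0,"ry":0,"rz":0}]'
python3 -m inch '[{"jaw":1,"dx":0,"dy":0,"dz":0,"rx":0,"ry":0,"rz":0},{"jaw":1,"dx":0,"dy":0,"dz":0,"rx":0,"ry":0,"rz":0},{"jaw":1,"dx":0,"dy":0,"dz":0,"rx":0,"ry":0,"rz":0},{"jaw":1,"dx":0,"dy":0,"dz":0,"rx":0,"ry":0,"rz":0},{"jaw":1,"dx":0,"dy":0,"dz":0,"rx":0,"ry":0,"rz":0},{"jaw":1,"dx":0,"dy":0,"dz":0,"rx":0,"ry":0,"rz":0},{"jaw":1,"dx":0,"dy":0,"dz":0,"rx":0,"ry":0,"rz":0},{"jaw":1,"dx":0,"dy":0,"dz":0,"rx":0,"ry":0,"rz":0}]'
python3 - <<'E'
from h import *
to(.4762,.2405,.2565,-172.2)
b=cv2.cvtColor(optics.snapshot("side"),cv2.COLOR_RGB2BGR)[185:265,285:385];cv2.imwrite("pics/side5.png",cv2.resize(b,(700,560),interpolation=3))
E
```

```text
t: 10.75
ee_pos: [0.4729, 0.2404, 0.2718]
tcp_rot: [-179.9, -0.5, -172.2]
wrist_force: [-0.6, -0.2, -0.4]
opening: -0.0001
grip_force: 0.0
t: 11.42
ee_pos: [0.4761, 0.2412, 0.2778]
tcp_rot: [180.0, 0.0, -172.3]
wrist_force: [0.4, 0.5, -0.1]
opening: -0.0002
grip_force: 0.0
d mm [-0.  -0.7 21.3] rot [ 0.     0.001 -0.001] t 11.42 pos [0.4761 0.2412 0.2778] rot [ 179.9926    0.0476 -172.2543] F [ 0.3505  0.5453 -0.1403] op -0.00015086985945577996
```

View pics/side5.png

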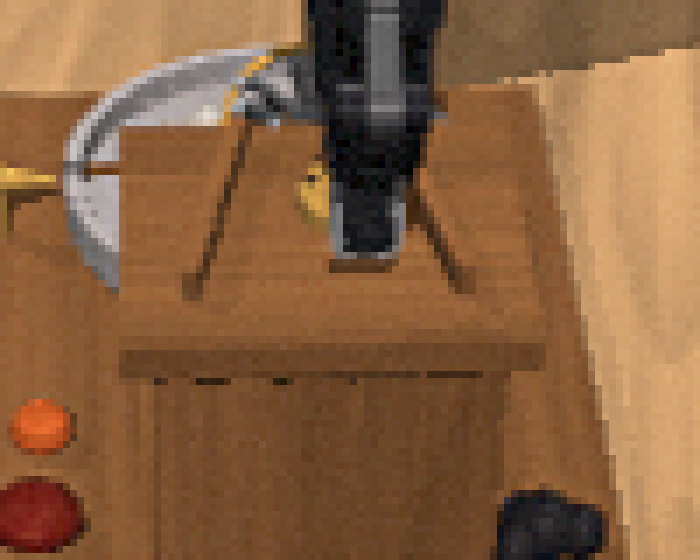

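```bash
python3 - <<'E'
from h import *
f=lambda P:(pix("side",P)-[285,185])*7
print("tcp",f([.4761,.2412,.2778]),"down",f([.4761,.2412,.2565]))
print("tag back",f([.483,.1908,.261]))
cr=lambda q:ray("side",np.array(q)/7.+[285,185],.265)
print("rail inner ends: LB RB LF RF",cr([[203,290],[452,287],[253,125],[405,130]]))
E
```

```text
tcp [[360.6164 235.455 ]] down [[359.1569 290.5328]]
tag back [[349.822  181.5556]]
rail inner ends: LB RB LF RF [[0.5227 0.2568]
 [0.4475 0.2473]
 [0.5167 0.1682]
 [0.4669 0.1658]]
```

The finger is behind the tag, between the rails, with its bottom at about (367,255); the tag peeks out at about (315,195). Its offset is within calibration, so I'll descend and begin the push.

```bash
python3 -m inch '[{"jaw":1,"dx":-1,"dy":0,"dz":6,"rx":0,"ry":0,"rz":0},{"jaw":1,"dx":-2,"dy":0,"dz":12,"rx":0,"ry":0,"rz":0},{"jaw":1,"dx":-3,"dy":0,"dz":17,"rx":0,"ry":0,"rz":0},{"jaw":1,"dx":-3,"dy":0,"dz":20,"rx":0,"ry":0,"rz":0},{"jaw":1,"dx":-3,"dy":0,"dz":21,"rx":0,"ry":0,"rz":0},{"jaw":1,"dx":-3,"dy":0,"dz":21,"rx":0,"ry":0,"rz":0},{"jaw":1,"dx":-3,"dy":0,"dz":21,"rx":0,"ry":0,"rz":0},{"jaw":1,"dx":-3,"dy":0,"dz":21,"rx":0,"ry":0,"rz":0}]'
python3 -m inch '[{"jaw":1,"dx":0,"dy":-5,"dz":0,"rx":0,"ry":0,"rz":0},{"jaw":1,"dx":0,"dy":-10,"dz":0,"rx":0,"ry":0,"rz":0},{"jaw":1,"dx":0,"dy":-15,"dz":0,"rx":0,"ry":0,"rz":0},{"jaw":1,"dx":0,"dy":-20,"dz":0,"rx":0,"ry":0,"rz":0},{"jaw":1,"dx":0,"dy":-25,"dz":0,"rx":0,"ry":0,"rz":0},{"jaw":1,"dx":-1,"dy":-30,"dz":0,"rx":0,"ry":0,"rz":0},{"jaw":1,"dx":-2,"dy":-35,"dz":0,"rx":0,"ry":0,"rz":0},{"jaw":1,"dx":-3,"dy":-40,"dz":0,"rx":0,"ry":0,"rz":0}]'
cat > tagpos.py <<'E'
from h import *
for n,(x0,x1,y0,y1) in {"top":(232,345,190,222),"side":(310,355,195,222)}.items():
    h=hsv(cv2.cvtColor(optics.snapshot(n),cv2.COLOR_RGB2BGR));m=(h[...,0]>17)&(h[...,0]<32)&(h[...,1]>120)&(h[...,2]>100)
    k=np.zeros_like(m);k[y0:y1,x0:x1]=1;C,_=cv2.findContours((m&k).astype(np.uint8),0,1)
    for b in C:
        if cv2.contourArea(b)>8:print(n,cv2.contourArea(b),cv2.boundingRect(b),ray(n,cv2.minEnclosingCircle(b)[0],.259))
E
python3 tagpos.py
```

```text
t: 12.13
ee_pos: [0.479, 0.2417, 0.2566]
tcp_rot: [180.0, 0.0, -172.3]
wrist_force: [-0.2, -0.1, 0.3]
opening: -0.0
grip_force: 0.0
t: 12.8
ee_pos: [0.4874, 0.2018, 0.2563]
tcp_rot: [180.0, 0.0, -172.3]
wrist_force: [-0.3, -0.0, 0.8]
opening: 0.0001
grip_force: 0.2
top 9.0 (244, 212, 8, 4) [[0.4765 0.1805]]
```

```bash
python3 - <<'E'
from h import *
a=cv2.cvtColor(optics.snapshot("top"),cv2.COLOR_RGB2BGR)[185:235,220:270]
b=cv2.cvtColor(optics.snapshot("side"),cv2.COLOR_RGB2BGR)[180:245,300:365]
cv2.imwrite("pics/push.png",np.hstack([cv2.resize(x,(400,400),interpolation=3) for x in(a,b)]))
E
```

```text
(no output)
```

View pics/push.png

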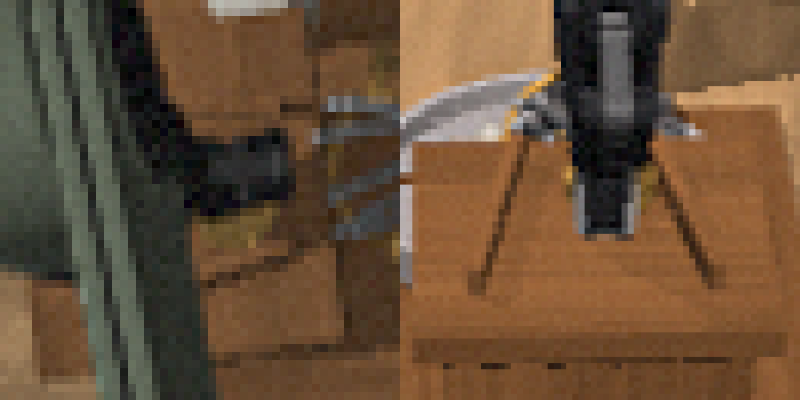

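The tag is ahead of the finger: in the side half it shows on both sides at columns 575–655, and in the top half below the finger at about (235,225). It is between the rails, so I'll keep pushing slowly.

```bash
python3 -m inch '[{"jaw":1,"dx":0,"dy":-3,"dz":0,"rx":0,"ry":0,"rz":0},{"jaw":1,"dx":-1,"dy":-6,"dz":0,"rx":0,"ry":0,"rz":0},{"jaw":1,"dx":-1,"dy":-9,"dz":0,"rx":0,"ry":0,"rz":0},{"jaw":1,"dx":-2,"dy":-12,"dz":0,"rx":0,"ry":0,"rz":0},{"jaw":1,"dx":-2,"dy":-15,"dz":0,"rx":0,"ry":0,"rz":0},{"jaw":1,"dx":-2,"dy":-18,"dz":0,"rx":0,"ry":0,"rz":0},{"jaw":1,"dx":-2,"dy":-20,"dz":0,"rx":0,"ry":0,"rz":0},{"jaw":1,"dx":-2,"dy":-20,"dz":0,"rx":0,"ry":0,"rz":0}]'; python3 tagpos.py
```

```text
t: 13.67
ee_pos: [0.492, 0.1823, 0.2563]
tcp_rot: [-180.0, -0.0, -172.3]
wrist_force: [0.0, 0.0, 0.1]
opening: 0.0001
grip_force: 0.0
```

```bash
python3 -m inch '[{"jaw":1,"dx":0,"dy":-2,"dz":0,"rx":0,"ry":0,"rz":0},{"jaw":1,"dx":0,"dy":-4,"dz":0,"rx":0,"ry":0,"rz":0},{"jaw":1,"dx":-1,"dy":-6,"dz":0,"rx":0,"ry":0,"rz":0},{"jaw":1,"dx":-1,"dy":-8,"dz":0,"rx":0,"ry":0,"rz":0},{"jaw":1,"dx":-1,"dy":-9,"dz":0,"rx":0,"ry":0,"rz":0},{"jaw":1,"dx":-1,"dy":-10,"dz":0,"rx":0,"ry":0,"rz":0},{"jaw":1,"dx":-1,"dy":-10,"dz":0,"rx":0,"ry":0,"rz":0},{"jaw":1,"dx":-1,"dy":-10,"dz":0,"rx":0,"ry":0,"rz":0}]'; python3 - <<'E'
from h import *
a=cv2.cvtColor(optics.snapshot("top"),cv2.COLOR_RGB2BGR);h=hsv(a)
m=(h[...,0]>17)&(h[...,0]<32)&(h[...,1]>100)&(h[...,2]>90)
C,_=cv2.findContours(m[160:260,225:375].astype(np.uint8),0,1)
# reference: picture before the push
r=hsv(cv2.imread("pics/top4.png"));m0=(r[...,0]>17)&(r[...,0]<32)&(r[...,1]>100)&(r[...,2]>90)
n=m&~m0;C,_=cv2.findContours(n[160:260,225:375].astype(np.uint8),0,1)
for b in C:
    if cv2.contourArea(b)>3:x,y,w,hh=cv2.boundingRect(b);print("new brass",x+225,y+160,w,hh,cv2.contourArea(b))
cv2.imwrite("pics/top6.png",a)
E
```

```text
t: 14.43
ee_pos: [0.4942, 0.1729, 0.2563]
tcp_rot: [-180.0, -0.0, -172.3]
wrist_force: [0.4, 0.2, 0.9]
opening: 0.0001
grip_force: 0.0
new brass 255 209 9 4 8.5
```

```bash
python3 -m inch '[{"jaw":1,"dx":0,"dy":-1,"dz":0,"rx":0,"ry":0,"rz":0},{"jaw":1,"dx":0,"dy":-2,"dz":0,"rx":0,"ry":0,"rz":0},{"jaw":1,"dx":0,"dy":-3,"dz":0,"rx":0,"ry":0,"rz":0},{"jaw":1,"dx":0,"dy":-4,"dz":0,"rx":0,"ry":0,"rz":0},{"jaw":1,"dx":0,"dy":-5,"dz":0,"rx":0,"ry":0,"rz":0},{"jaw":1,"dx":0,"dy":-6,"dz":0,"rx":0,"ry":0,"rz":0},{"jaw":1,"dx":0,"dy":-6,"dz":0,"rx":0,"ry":0,"rz":0},{"jaw":1,"dx":0,"dy":-6,"dz":0,"rx":0,"ry":0,"rz":0}]'; cat > nb.py <<'E'
from h import *
a=cv2.cvtColor(optics.snapshot("top"),cv2.COLOR_RGB2BGR);h=hsv(a)
f=lambda r:(r[...,0]>17)&(r[...,0]<32)&(r[...,1]>100)&(r[...,2]>90)
n=f(h)&~f(hsv(cv2.imread("pics/top4.png")));C,_=cv2.findContours(n[160:260,225:375].astype(np.uint8),0,1)
for b in C:
    if cv2.contourArea(b)>3:x,y,w,hh=cv2.boundingRect(b);print("new brass",x+225,y+160,w,hh,cv2.contourArea(b))
cv2.imwrite("pics/top7.png",a)
E
python3 nb.py
```

```text
t: 15.15
ee_pos: [0.495, 0.1669, 0.2563]
tcp_rot: [-180.0, -0.0, -172.3]
wrist_force: [0.1, 0.1, 0.2]
opening: 0.0001
grip_force: 0.0
new brass 258 208 8 5 12.5
```

```bash
python3 -m inch '[{"jaw":1,"dx":0,"dy":-1,"dz":0,"rx":0,"ry":0,"rz":0},{"jaw":1,"dx":0,"dy":-2,"dz":0,"rx":0,"ry":0,"rz":0},{"jaw":1,"dx":0,"dy":-3,"dz":0,"rx":0,"ry":0,"rz":0},{"jaw":1,"dx":0,"dy":-4,"dz":0,"rx":0,"ry":0,"rz":0},{"jaw":1,"dx":0,"dy":-5,"dz":0,"rx":0,"ry":0,"rz":0},{"jaw":1,"dx":0,"dy":-5,"dz":0,"rx":0,"ry":0,"rz":0},{"jaw":1,"dx":0,"dy":-5,"dz":0,"rx":0,"ry":0,"rz":0},{"jaw":1,"dx":0,"dy":-5,"dz":0,"rx":0,"ry":0,"rz":0}]'; python3 nb.py; python3 -c "
from h import *
print(ray('top',[[258,210],[266,210]],.261))"
```

```text
t: 15.87
ee_pos: [0.4957, 0.1621, 0.2563]
tcp_rot: [-180.0, -0.0, -172.3]
wrist_force: [-0.3, 0.4, 0.3]
opening: -0.0001
grip_force: 0.1
new brass 260 209 7 4 10.0
[[0.4856 0.1485]
 [0.4856 0.1241]]
```

```bash
python3 -m inch '[{"jaw":1,"dx":0,"dy":-1,"dz":0,"rx":0,"ry":0,"rz":0},{"jaw":1,"dx":0,"dy":-2,"dz":0,"rx":0,"ry":0,"rz":0},{"jaw":1,"dx":0,"dy":-3,"dz":0,"rx":0,"ry":0,"rz":0},{"jaw":1,"dx":0,"dy":-4,"dz":0,"rx":0,"ry":0,"rz":0},{"jaw":1,"dx":0,"dy":-4,"dz":0,"rx":0,"ry":0,"rz":0},{"jaw":1,"dx":0,"dy":-4,"dz":0,"rx":0,"ry":0,"rz":0},{"jaw":1,"dx":0,"dy":-4,"dz":0,"rx":0,"ry":0,"rz":0},{"jaw":1,"dx":0,"dy":-4,"dz":0,"rx":0,"ry":0,"rz":0}]'; python3 nb.py
```

```text
t: 16.58
ee_pos: [0.4963, 0.1581, 0.2563]
tcp_rot: [-180.0, -0.0, -172.3]
wrist_force: [0.6, -0.7, 1.3]
opening: 0.0003
grip_force: 0.2
new brass 262 209 6 4 6.5
new brass 266 194 9 7 4.0
```

```bash
python3 -m inch '[{"jaw":1,"dx":0,"dy":-1,"dz":0,"rx":0,"ry":0,"rz":0},{"jaw":1,"dx":0,"dy":-2,"dz":0,"rx":0,"ry":0,"rz":0},{"jaw":1,"dx":0,"dy":-3,"dz":0,"rx":0,"ry":0,"rz":0},{"jaw":1,"dx":0,"dy":-4,"dz":0,"rx":0,"ry":0,"rz":0},{"jaw":1,"dx":0,"dy":-4,"dz":0,"rx":0,"ry":0,"rz":0},{"jaw":1,"dx":0,"dy":-4,"dz":0,"rx":0,"ry":0,"rz":0},{"jaw":1,"dx":0,"dy":-4,"dz":0,"rx":0,"ry":0,"rz":0},{"jaw":1,"dx":0,"dy":-4,"dz":0,"rx":0,"ry":0,"rz":0}]'; python3 nb.py
```

```text
t: 17.3
ee_pos: [0.4967, 0.1542, 0.2562]
tcp_rot: [-180.0, -0.0, -172.3]
wrist_force: [-0.3, 0.2, -0.0]
opening: -0.0003
grip_force: 0.0
```

The brass patch has gone from the edge, so the tag has probably dropped. Backing off to look.

```bash
python3 -m inch '[{"jaw":1,"dx":0,"dy":10,"dz":0,"rx":0,"ry":0,"rz":0},{"jaw":1,"dx":0,"dy":25,"dz":-2,"rx":0,"ry":0,"rz":0},{"jaw":1,"dx":0,"dy":40,"dz":-20,"rx":0,"ry":0,"rz":0},{"jaw":1,"dx":0,"dy":60,"dz":-50,"rx":0,"ry":0,"rz":0},{"jaw":1,"dx":0,"dy":90,"dz":-70,"rx":0,"ry":0,"rz":0},{"jaw":1,"dx":0,"dy":125,"dz":-80,"rx":0,"ry":0,"rz":0},{"jaw":1,"dx":0,"dy":160,"dz":-80,"rx":0,"ry":0,"rz":0},{"jaw":1,"dx":0,"dy":190,"dz":-80,"rx":0,"ry":0,"rz":0}]'
python3 -m inch '[{"jaw":1,"dx":20,"dy":30,"dz":0,"rx":0,"ry":0,"rz":0},{"jaw":1,"dx":50,"dy":50,"dz":0,"rx":0,"ry":0,"rz":0},{"jaw":1,"dx":80,"dy":70,"dz":0,"rx":0,"ry":0,"rz":0},{"jaw":1,"dx":110,"dy":90,"dz":0,"rx":0,"ry":0,"rz":0},{"jaw":1,"dx":140,"dy":110,"dz":0,"rx":0,"ry":0,"rz":0},{"jaw":1,"dx":170,"dy":130,"dz":0,"rx":0,"ry":0,"rz":0},{"jaw":1,"dx":170,"dy":130,"dz":0,"rx":0,"ry":0,"rz":0},{"jaw":1,"dx":170,"dy":130,"dz":0,"rx":0,"ry":0,"rz":0}]'
python3 nb.py; python3 - <<'E'
from h import *
a=cv2.imread("pics/top7.png");b=cv2.cvtColor(optics.snapshot("side"),cv2.COLOR_RGB2BGR);cv2.imwrite("pics/side7.png",b)
d=np.abs(a.astype(int)-cv2.imread("pics/top4.png")).sum(2)[165:240,225:375]>90
n,l,st,ce=cv2.connectedComponentsWithStats(d.astype(np.uint8))
for i in range(1,n):
    if st[i,4]>5:print(st[i],ce[i]+[225,165])
H=hsv(a);m=(H[...,2]<80);k=np.zeros_like(m);k[174:179,328:342]=1;v,u=np.nonzero(m&k);print("mark",list(zip(u.tolist(),v.tolist())))
A=cv2.resize(a[170:235,240:375],(800,385),interpolation=3);B=cv2.resize(b[185:225,285:370],(440,207),interpolation=3)
cv2.imwrite("pics/end.png",np.vstack([A,np.pad(B,((0,0),(0,360),(0,0)))]))
E
```

```text
t: 18.02
ee_pos: [0.4708, 0.3455, 0.338]
tcp_rot: [179.9, 0.2, -172.2]
wrist_force: [0.4, -0.2, -0.4]
opening: 0.0001
grip_force: 0.0
t: 18.68
ee_pos: [0.283, 0.4496, 0.3365]
tcp_rot: [180.0, 0.0, -172.0]
wrist_force: [-0.0, 0.5, -0.0]
opening: 0.0001
grip_force: 0.0
new brass 322 199 8 9 20.0
[  1   0  55  72 775] [255.5432 183.6671]
[97 35  8  9 39] [326.2051 204.0769]
[  0  38  34  17 158] [245.2025 208.8924]
[32 56  4 14 23] [257.8261 227.6087]
[41 64  6 11 41] [267.9024 233.8049]
mark [(335, 175), (335, 176), (335, 177), (333, 178)]
```

View pics/end.png

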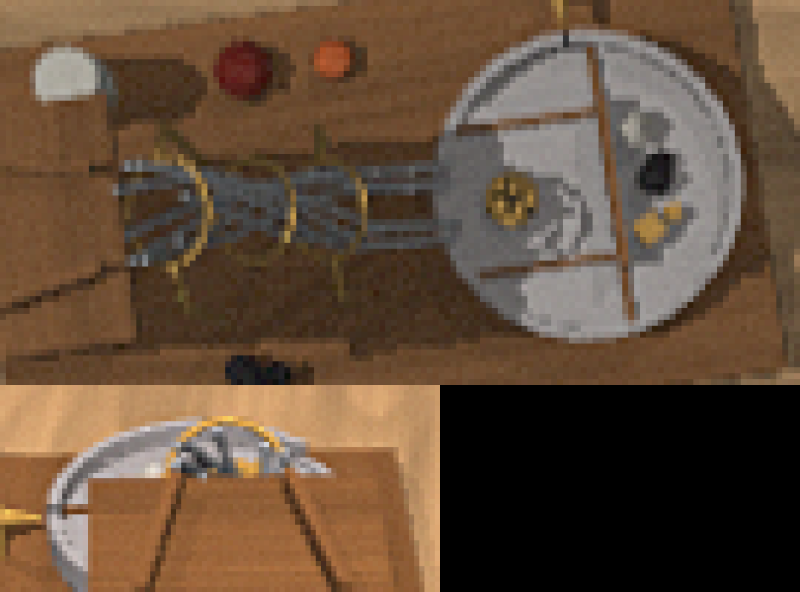

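The tag lies face up in the lane at about (512,200), with its crossed strokes visible, roughly 45 mm from the axis. The mark is still at the pointer, at about (566,38), and the arm is clear.

```bash
python3 -c "
from rig import hand_in
print(hand_in())"
```

```text
the job is handed in; nothing more can be done
None
```

I turned the wheel to the pointer and pushed the tag through the slot; the last picture showed it face up in the empty compartment with the mark still at the pointer, and I handed the job in at about 19 s (no verdict was returned).

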